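Seat the rocking burner cap on a gas hob

TASK

After cleaning the gas hob, one of its four identical burner caps is sitting askew and rocks when its rim is pressed. Press down on the caps with the fingertips to find that one, then push it sideways, without picking it up, until it drops home and lies level like the others. All four caps must end up seated; be gentle, never lift a cap, leave the other things where they are and finish clear of everything.

Things in the scene. Friction and masses are not known exactly. Their poses are not given: they have to be found in the camera images.
- hob: Steel gas hob plate, 360 x 560 x 10 mm, fixed, lying level on the worktop; origin on its underside, midway between the four burners, x away from the robot (before its yaw). Top at z = 10 mm. Four knobs, 18 mm tall, stand along its front edge.
- burner_a: One of four identical fixed round aluminium burners, 170 mm apart front to back and 220 mm side to side. Origin: centre of its foot, on the hob plate. A base of 98 mm diameter, 14 mm tall, whose flat top is the ledge, with a concentric head of 74 mm diameter standing 3.5 mm above the ledge. Its yaw and letter mean nothing.
- seat_a (a point): Point on the axis of burner_a at the height of its ledge (24 mm above the worktop), where the underside of a seated cap's skirt rests.
- cap_a: Loose round dark steel burner cap, one of four alike: 92 mm diameter, 14 mm tall, flat top, about 170 g. Its letter tells neither its burner nor whether it is the askew one. Origin: centre of its underside, z up through the top. Underneath, a skirt 5 mm deep, 79 mm inner diameter, fits over the burner's head with 2.5 mm of play all round.
- burner_b: One of four identical fixed round aluminium burners, 170 mm apart front to back and 220 mm side to side. Origin: centre of its foot, on the hob plate. A base of 98 mm diameter, 14 mm tall, whose flat top is the ledge, with a concentric head of 74 mm diameter standing 3.5 mm above the ledge. Its yaw and letter mean nothing.
- seat_b (a point): Point on the axis of burner_b at the height of its ledge (24 mm above the worktop), where the underside of a seated cap's skirt rests.
- cap_b: Loose round dark steel burner cap, one of four alike: 92 mm diameter, 14 mm tall, flat top, about 170 g. Its letter tells neither its burner nor whether it is the askew one. Origin: centre of its underside, z up through the top. Any seated cap lies level, skirt on the ledge, top 38 mm above the worktop, and is firm wherever it is pressed.
- burner_c: One of four identical fixed round aluminium burners, 170 mm apart front to back and 220 mm side to side. Origin: centre of its foot, on the hob plate. A base of 98 mm diameter, 14 mm tall, whose flat top is the ledge, with a concentric head of 74 mm diameter standing 3.5 mm above the ledge. Its yaw and letter mean nothing.
- seat_c (a point): Point on the axis of burner_c at the height of its ledge (24 mm above the worktop), where the underside of a seated cap's skirt rests.
- cap_c: Loose round dark steel burner cap, one of four alike: 92 mm diameter, 14 mm tall, flat top, about 170 g. Its letter tells neither its burner nor whether it is the askew one. Origin: centre of its underside, z up through the top. The askew one lies 4 to 8 mm off its burner's axis, in any direction, and leans some 0.04 to 0.06 rad: on one side its skirt rides on the head.
- burner_d: One of four identical fixed round aluminium burners, 170 mm apart front to back and 220 mm side to side. Origin: centre of its foot, on the hob plate. A base of 98 mm diameter, 14 mm tall, whose flat top is the ledge, with a concentric head of 74 mm diameter standing 3.5 mm above the ledge. Its yaw and letter mean nothing.
- seat_d (a point): Point on the axis of burner_d at the height of its ledge (24 mm above the worktop), where the underside of a seated cap's skirt rests.
- cap_d: Loose round dark steel burner cap, one of four alike: 92 mm diameter, 14 mm tall, flat top, about 170 g. Its letter tells neither its burner nor whether it is the askew one. Origin: centre of its underside, z up through the top. The askew one rocks when its rim is pressed, and drops home when pushed level to within 2 mm of the burner's axis; pushed on, it is then stopped by the head.
- shaker: White ceramic salt shaker, 36 mm diameter, 58 mm tall, standing on the middle of the hob. Origin: centre of its underside. A bystander, to be left where it is.
- spice: Amber spice jar, 38 mm diameter, 60 mm tall, standing at the left (+y) edge of the hob. Origin: centre of its underside. A bystander, to be left where it is.
- timer: Red kitchen timer, 54 mm diameter, 42 mm tall, at the right (-y) edge of the hob. Origin: centre of its underside. A bystander, to be left where it is.
- spoon: Wooden spoon, 260 mm long, lying on the worktop left of the hob. Origin about the middle of its underside. A bystander, to be left where it is.
- sponge: Yellow sponge, 70 x 110 x 30 mm, lying on the worktop right of the hob. Origin: centre of its underside. A bystander, to be left where it is.
Not all that is in view belongs to the job. What is shaped like the cap_d but blue or orange is not meant.

How it is judged (in metres and radians):
On the way, in this order (a step that is already met when the one before it is completed fails the run):
1. the askew cap is pressed down onto its burner by the fingers (more than about 3 N) while still askew (((angle between cap_a's own z axis and vertical above 0.022 rad and contact force between the fingers and cap_a above 2 N and (contact force between cap_a and burner_a above 5 N or contact force between cap_a and burner_b above 5 N or contact force between cap_a and burner_c above 5 N or contact force between cap_a and burner_d above 5 N)) or (angle between cap_b's own z axis and vertical above 0.022 rad and contact force between the fingers and cap_b above 2 N and (contact force between cap_b and burner_a above 5 N or contact force between cap_b and burner_b above 5 N or contact force between cap_b and burner_c above 5 N or contact force between cap_b and burner_d above 5 N)) or (angle between cap_c's own z axis and vertical above 0.022 rad and contact force between the fingers and cap_c above 2 N and (contact force between cap_c and burner_a above 5 N or contact force between cap_c and burner_b above 5 N or contact force between cap_c and burner_c above 5 N or contact force between cap_c and burner_d above 5 N)) or (angle between cap_d's own z axis and vertical above 0.022 rad and contact force between the fingers and cap_d above 2 N and (contact force between cap_d and burner_a above 5 N or contact force between cap_d and burner_b above 5 N or contact force between cap_d and burner_c above 5 N or contact force between cap_d and burner_d above 5 N)))), for 0.1 s.
2. all four caps are seated (angle between each of cap_a, cap_b, cap_c, cap_d's own z axis and vertical below 0.02 rad and height (world z) of cap_a between 0.0225 and 0.0255 m and height (world z) of cap_b between 0.0225 and 0.0255 m and height (world z) of cap_c between 0.0225 and 0.0255 m and height (world z) of cap_d between 0.0225 and 0.0255 m), for 0.2 s.
At the end, for the whole second after the job is handed in: Every cap lies on a burner's seat: its underside within 1.5 mm of the ledge's height (24 mm above the worktop), level to 0.02 rad, and at rest (all of step 2 and linear speed of each of cap_a, cap_b, cap_c, cap_d below 0.01 m/s); the robot touches nothing.
It fails at once if a burner cap is lifted (more than 12 mm above its seated height) (height (world z) of any of cap_a, cap_b, cap_c, cap_d above 0.036 m).
It fails at once if a cap is pressed or pushed harder than 60 N (contact force between the fingers and cap_a above 60 N or contact force between the fingers and cap_b above 60 N or contact force between the fingers and cap_c above 60 N or contact force between the fingers and cap_d above 60 N).
It fails at once if a bystander is shifted by more than 20 mm or tipped over (distance of any of shaker, spice, timer, spoon, sponge from where it was at the start of the episode above 0.02 m or angle between any of shaker, spice, timer's own z axis and vertical above 0.5 rad).
It also fails if it takes over 72 s, if anything falls off the work surface, if the arm or the gripper's body presses on something with over 40 N, if the wrist force passes 120 N, or if a joint passes its speed limit or range.

ROBOT

A 6-joint arm with a two-finger parallel gripper is mounted at the origin on the work surface. World frame = base frame: x ahead of the robot, y to its left, z up, the work surface at z = 0. Lengths are in m, angles in degrees, forces in N, time in s.
With the tool pointing down it reaches from about 0.3 to 0.75 m from the base axis. Payload 8.5 kg.
Tool frame: the origin (TCP) lies between the finger pads; the fingertips stand 19 mm ahead of it and the grasp point (between the pads) is the TCP; z points along the fingers, y is the line along which they close (so a half turn about z gives the same grasp; the last joint's range is limited). The gripper opens to 85 mm and grips with 20 to 120 N. Pads are 22 mm wide; open, the fingers measure 114 mm over their backs; the gripper's body (76 mm by 85 mm) begins 54 mm behind the grasp point. The pads swing forward as they close: fully open they stand 13 mm farther back than shut.
Start: joints at [53.726, 21.807, 74.336, -0, 83.858, -12.336], TCP at [0.223, 0.503, 0.25] pointing down, gripper open.
Joint ranges: [-178.18, 178.18], [-50.72, 133.34], [12.68, 142.11], [-81.47, 261.47], [9.98, 163.14], [-165.26, 165.26]. Speed limits (degrees/s): [136.94, 136.94, 180, 180, 180, 180].

INTERFACE

Orientations are given as a 3x3 rotation matrix whose columns are the frame's x, y, z axes.
In Python, from rig import env, optics gives the robot as it stands.
- The arm moves only by the tool arm_command, never from a script. Its argument "commands" is one flat list of numbers, 7 for each row, row after row: the closure, from -1 (fully open) to 1 (shut), so that 0 is half open, then the shift along the tool's x, y, z as a fraction of full scale, then the turn, a rotation vector about the tool's x, y, z as a fraction of full scale. A call has 1 to 12 rows; each row is the pose to reach, as a shift and turn from the pose commanded when the call began, along the tool's axes at that moment; what a row does not reach only later rows make up. Full scale, the value 1, is 500 mm for a shift and 120 degrees for a turn. A row lasts 1/12 s, in which the tool goes at most 41.7 mm and 7.16 degrees, less where a joint would pass 70% of its speed; a pose out of reach is approached as far as the arm can. A call with a number of a shift or a turn outside -1 to 1 is refused whole. A call with a gripper value outside its range is refused whole. The fingers move at their own pace and stop on an object; "newtons" is the grip in N (left out, the last holds). Time passes only in rows, so rows that repeat a pose let the fingers close. It gives the time, the measured TCP pose, the force, the opening and the grip force at its end, in the units of the state.
- env.observe(): the state, without advancing time (a new reading comes with each control period).
- optics.get_image(name): name is "scene" or "top"; returns a dict with "image" (480x640x3 uint8, red, green, blue), "intrinsics" (3x3 intrinsics, pixels), "k1" (the pictures are not rectified: a ray, as slopes to the right and down, at radius r is drawn at 1 + k1 r^2 times it, then the intrinsics apply), "origin" and "orientation" of the camera in the world. Camera axes: x right, y down, z forward; pixel columns grow to the right and rows downward; lengths in m; the calibration is good to about 2 mm. A picture is of the moment at which its call begins. There is no depth.
- env.close_job(): hands the job in; it is judged then, once.
The state is a dict: "time_s": time; "q": joint angles; "qvel": joint speeds; "joint_efforts": joint torques, N m; "position": TCP position; "tool_rot": TCP orientation; "ft_force": force on the tool from outside, world axes, zero at the start; "wrist_torque": the same for the moment, N m; "grip_width": finger opening in m; "gripper_force": force on a finger pad.
Only numpy, scipy, OpenCV 4.12 (cv2) and the standard library are available. Lean on these libraries where they do the work, as an engineer would, in place of code of your own. Each camera call takes 0.05 s, during which the arm holds its last target. There are 200 camera calls.

## Working session

There is one attempt and no reset: what is moved stays moved. The work goes in short steps, Python scripts to look and compute and a tool call to move; the robot and the scene stay as the last step left them, time stands still between calls to the robot, and variables do not carry over. Pictures are saved under pics/ and viewed, at most 10 in all, crops included, and the job is handed in when it is done.

Besides the shell and the picture viewer there is one more tool, called after "Request:" by a JSON object that holds its "name" and its "arguments", one argument or row to a line. arm_command: Moves the arm, as the interface text tells. Shift numbers are shares of 500 mm and turn numbers shares of 120 degrees, none past 1 either way. Its arguments: {"type":"object","properties":{"commands":{"type":"array","items":{"type":"number"}},"newtons":{"type":"number"}},"required":["commands"]}

```bash
mkdir -p pics; ls; cat > h.py <<'E'
import numpy as np, cv2
from rig import env, optics
def grab(n):
    d=optics.get_image(n); return d
def D(d):
    k=float(d["k1"]); return k
def pix2w(d,uv,z):
    K=np.array(d["intrinsics"]);R=np.array(d["orientation"]);o=np.array(d["origin"])
    uv=np.atleast_2d(np.array(uv,float)).reshape(-1,1,2)
    s=cv2.undistortPoints(uv,K,np.array([d["k1"],0,0,0],float)).reshape(-1,2)
    r=np.c_[s,np.ones(len(s))]@R.T
    return o+r*((z-o[2])/r[:,2:])
def w2pix(d,P):
    K=np.array(d["intrinsics"]);R=np.array(d["orientation"]);o=np.array(d["origin"])
    c=(np.atleast_2d(P)-o)@R
    return cv2.projectPoints(c.reshape(-1,1,3),np.zeros(3),np.zeros(3),K,np.array([d["k1"],0,0,0],float))[0].reshape(-1,2)
E
python3 - <<'E'
from h import *
for n in("top","scene"):
    d=grab(n);cv2.imwrite(f"pics/{n}0.png",d["image"][:,:,::-1]);print(n,d["intrinsics"],d["k1"],d["origin"],d["orientation"])
s=env.observe();print(s)
E
```

```text
pics
top [[481.45527509   0.         315.21925133]
 [  0.         481.45527509 237.78089813]
 [  0.           0.           1.        ]] -0.062222063158676386 [0.27443499 0.01395652 1.24967888] [[ 0.01055627 -0.98400297  0.177839  ]
 [-0.99984006 -0.01295465 -0.01233045]
 [ 0.01443705 -0.17768039 -0.98398234]]
scene [[492.70689706   0.         324.00971549]
 [  0.         492.70689706 241.20068442]
 [  0.           0.           1.        ]] 0.017386667324358552 [1.13170854 0.46026963 0.71295317] [[-0.61262048  0.51992849 -0.59529028]
 [ 0.79033596  0.41067058 -0.45466332]
 [ 0.00807579 -0.74901538 -0.66250339]]
{'time_s': 0.1, 'q': array([ 5.37250770e+01,  2.18380665e+01,  7.43769737e+01, -1.22440609e-03,
        8.38579107e+01, -1.23353665e+01]), 'qvel': array([ 0.03874219, -0.01056753, -0.11854517,  0.06504365, -0.04440144,
       -0.01345358]), 'joint_efforts': array([ 3.15055113e-03, -4.49219263e+01, -2.31655419e+01, -1.85297372e-04,
        3.57320445e-03, -2.01601279e-05]), 'position': array([0.22304406, 0.50250149, 0.24978496]), 'tool_rot': array([[-9.13974872e-01,  4.05770122e-01, -7.36192972e-04],
       [ 4.05770712e-01,  9.13974316e-01, -1.03903641e-03],
       [ 2.51251538e-04, -1.24837871e-03, -9.99999189e-01]]), 'ft_force': array([-0.20135256,  0.27900282, -0.74420748]), 'wrist_torque': array([ 2.27333916e-02, -8.74394535e-05,  3.26781163e-02]), 'gripper_force': 0.0, 'grip_width': 0.08545654405614969}
```

View pics/top0.png

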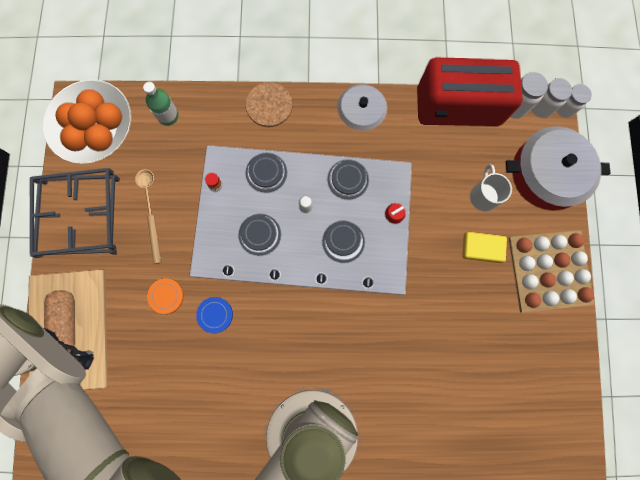

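View pics/scene0.png

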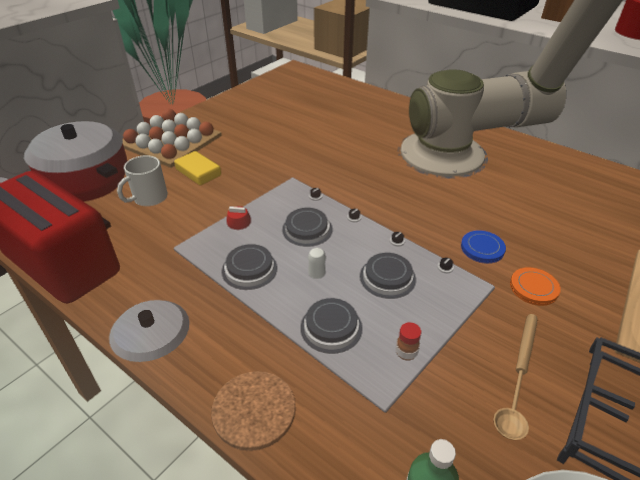

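The top view shows caps at about (266,171), (348,178), (259,234) and (343,241). The blue (214,315) and orange (165,296) discs are decoys. The cap at (343,241) shows a wide bright crescent, so it is the suspect. I'll make one enlarged crop and measure all four.

```bash
python3 - <<'E'
from h import *
C={"top":[(266,171),(348,178),(259,234),(343,241)]}
dt=grab("top");ds=grab("scene")
rows=[]
W=[pix2w(dt,c,.038)[0] for c in C["top"]]
sc=[w2pix(ds,w)[0] for w in W]
def crop(im,c): 
    return cv2.resize(cv2.getRectSubPix(im,(64,64),tuple(map(float,c))),(200,200),interpolation=cv2.INTER_CUBIC)
T=dt["image"][:,:,::-1].copy();S=ds["image"][:,:,::-1].copy()
cv2.imwrite("pics/crop1.png",np.vstack([np.hstack([crop(T,c) for c in C["top"]]),np.hstack([crop(S,c) for c in sc])]))
# hob corners
for n,d in(("top",dt),("scene",ds)):
    g=cv2.cvtColor(d["image"],cv2.COLOR_RGB2GRAY); hsv=cv2.cvtColor(d["image"],cv2.COLOR_RGB2HSV)
    m=((hsv[...,1]<60)).astype(np.uint8)
    nl,lab,st,ce=cv2.connectedComponentsWithStats(m)
    c=w2pix(d,np.mean(W,0)+[.03,.03,-.028])[0].astype(int);l=lab[c[1],c[0]]
    cn=max(cv2.findContours((lab==l).astype(np.uint8),cv2.RETR_EXTERNAL,cv2.CHAIN_APPROX_NONE)[0],key=cv2.contourArea)
    h=cv2.convexHull(cn); q=cv2.approxPolyDP(h,10,True).reshape(-1,2)
    P=pix2w(d,q,.01);print(n,q.tolist(),P[:,:2].round(4).tolist(),P.mean(0).round(4))
    pts=C["top"] if n=="top" else sc
    for p in pts:
        x,y=np.round(p).astype(int)
        k=np.zeros_like(g);cv2.circle(k,(x,y),34,1,-1)
        dm=((g<95)&(k>0)).astype(np.uint8)
        cs=max(cv2.findContours(dm,cv2.RETR_EXTERNAL,cv2.CHAIN_APPROX_NONE)[0],key=cv2.contourArea)
        e=cv2.fitEllipse(cv2.convexHull(cs));w=pix2w(d,e[0],.034)[0]
        print(" cap",p,np.round(e[0],1),np.round(e[1],1),w[:2].round(4))
E
```

```text
top [[207, 146], [410, 162], [405, 293], [191, 276]] [[0.7479, 0.295], [0.7107, -0.2565], [0.3569, -0.2346], [0.394, 0.3181]] [0.5524 0.0305 0.01  ]
 cap (266, 171) [265.7 172.4] [38.7 40.3] [0.6671 0.1309]
 cap (348, 178) [348.6 177. ] [33.4 34.8] [ 0.6579 -0.0874]
 cap (259, 234) [259.1 234.4] [40.6 41.3] [0.5011 0.1428]
 cap (343, 241) [342.9 241.5] [40.8 41.3] [ 0.4854 -0.0723]
scene [[174, 247], [294, 178], [494, 287], [384, 411]] [[0.7113, -0.2597], [0.3572, -0.2284], [0.401, 0.321], [0.7562, 0.2939]] [0.5564 0.0317 0.01  ]
 cap [333.25153536 314.4767429 ] [332.4 321.6] [45.1 61.4] [0.681  0.1364]
 cap [251.538219   257.78387107] [249.  266.9] [44.8 54.2] [ 0.6729 -0.0744]
 cap [390.1670943  265.37687699] [387.9 275.5] [45.2 55.4] [0.5243 0.1524]
 cap [309.86110451 218.75611707] [306.8 227.1] [38.5 49.3] [ 0.5083 -0.0627]
```

View pics/crop1.png

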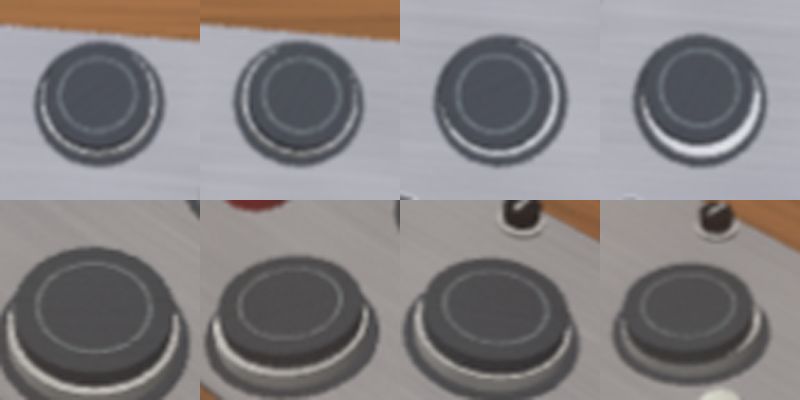

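The crops show three evenly seated caps. The fourth, front right at top (343,241) and scene (307,227), is displaced away from the robot (+x). I'll measure its offset from the lattice of the other three, using the ring on each cap top.

```bash
cat > ring.py <<'E'
from h import *
from scipy.optimize import least_squares
from scipy.ndimage import map_coordinates, gaussian_filter
G=np.array([[.6469,.1348],[.6315,-.0846],[.4773,.1467],[.4619,-.0728]])
def rings(d,G=G,z=.038):
    g=cv2.cvtColor(d["image"],cv2.COLOR_RGB2GRAY).astype(float)
    a=np.linspace(0,2*np.pi,120,endpoint=False);out=[]
    def samp(c,r):
        P=np.c_[c[0]+r*np.cos(a),c[1]+r*np.sin(a),np.full(120,z)]
        p=w2pix(d,P);return map_coordinates(g,[p[:,1],p[:,0]],order=3).mean()
    for c0 in G:
        best=None
        for r in np.arange(.022,.034,.001):
          for dx in np.arange(-.012,.0121,.002):
            for dy in np.arange(-.012,.0121,.002):
              c=(c0[0]+dx,c0[1]+dy);s=samp(c,r)-.5*samp(c,r-.004)-.5*samp(c,r+.004)
              if best is None or s>best[0]:best=(s,*c,r)
        from scipy.optimize import minimize
        f=lambda p:-(samp(p[:2],p[2])-.5*samp(p[:2],p[2]-.004)-.5*samp(p[:2],p[2]+.004))
        m=minimize(f,best[1:],method="Nelder-Mead",options=dict(initial_simplex=np.array(best[1:])+np.array([[0,0,0],[.001,0,0],[0,.001,0],[0,0,.001]]),xatol=1e-5))
        out.append([*m.x,-m.fun])
    return np.array(out)
def report():
  for n in("top","scene"):
    R=rings(grab(n));print(n,R.round(4).tolist())
    A=R[:,:2];pred=A[1]+A[2]-A[0];print(" lattice pred for d",pred.round(4),"offset",(A[3]-pred).round(4),"dist",np.linalg.norm(A[0]-A[1]).round(4),np.linalg.norm(A[0]-A[2]).round(4))
if __name__=="__main__": report()
E
python3 ring.py
```

```text
top [[0.6563, 0.1417, 0.0301, 16.2351], [0.6485, -0.0893, 0.0409, 19.1977], [0.4841, 0.1556, 0.0247, 18.4218], [0.4712, -0.0602, 0.0257, 17.7927]]
 lattice pred for d [ 0.4763 -0.0754] offset [-0.0051  0.0152] dist 0.2311 0.1728
scene [[0.6583, 0.1481, 0.0241, 5.2659], [0.6334, -0.0895, 0.0226, 4.244], [0.4875, 0.1592, 0.023, 4.6517], [0.4691, -0.0709, 0.0242, 3.4123]]
 lattice pred for d [ 0.4625 -0.0784] offset [0.0066 0.0075] dist 0.2389 0.1712
```

```bash
cat > ring.py <<'E'
from h import *
from scipy.optimize import minimize
from scipy.ndimage import map_coordinates
G=np.array([[.6469,.1348],[.6315,-.0846],[.4773,.1467],[.4619,-.0728]])
a=np.linspace(0,2*np.pi,120,endpoint=False)
def rings(d,r,z=.038):
    g=cv2.cvtColor(d["image"],cv2.COLOR_RGB2GRAY).astype(float)
    def samp(c,r):
        p=w2pix(d,np.c_[c[0]+r*np.cos(a),c[1]+r*np.sin(a),np.full(120,z)]);return map_coordinates(g,[p[:,1],p[:,0]],order=3)
    def f(c):
        s=samp(c,r);return -(s.mean()-.5*samp(c,r-.005).mean()-.5*samp(c,r+.005).mean()-s.std())
    out=[]
    for c0 in G:
        b=min(([c0[0]+x,c0[1]+y] for x in np.arange(-.014,.0141,.002) for y in np.arange(-.014,.0141,.002)),key=f)
        m=minimize(f,b,method="Nelder-Mead",options=dict(initial_simplex=np.array(b)+np.array([[0,0],[.001,0],[0,.001]]),xatol=1e-5))
        out.append([*m.x,-m.fun])
    return np.array(out)
def report():
  for n in("top","scene"):
    d=grab(n);R=max((rings(d,r) for r in(.028,.029,.030,.031)),key=lambda R:R[:,2].sum())
    A=R[:,:2];pred=A[1]+A[2]-A[0]
    print(n,R.round(4).tolist(),"pred d",pred.round(4),"offset",(A[3]-pred).round(4),"dist",np.linalg.norm(A[0]-A[1]).round(4),np.linalg.norm(A[0]-A[2]).round(4))
if __name__=="__main__": report()
E
python3 ring.py
```

```text
top [[0.6613, 0.1263, -5.6076], [0.6451, -0.0814, -5.5606], [0.4944, 0.1409, -8.2814], [0.482, -0.0538, -22.426]] pred d [ 0.4782 -0.0669] offset [0.0038 0.0131] dist 0.2084 0.1675
scene [[0.6635, 0.1321, -16.1043], [0.6595, -0.0889, 15.1676], [0.5081, 0.1439, 16.0845], [0.4948, -0.0757, 6.0375]] pred d [ 0.5041 -0.077 ] offset [-0.0092  0.0013] dist 0.221 0.1559
```

The hob plate extends toward the robot for the knobs, so the burners' centre is not the plate's centre. I'll re-seed the search accordingly.

```bash
sed -i 's/^G=.*/G=np.array([[.671,.133],[.656,-.087],[.501,.145],[.488,-.074]])/; s/-.014,.0141,.002/-.010,.0101,.002/g' ring.py; python3 ring.py
```

```text
top [[0.6745, 0.1319, 19.3031], [0.6582, -0.087, 22.1223], [0.5068, 0.1458, 22.7564], [0.4962, -0.0722, 23.2352]] pred d [ 0.4904 -0.0731] offset [0.0058 0.0009] dist 0.2195 0.1683
scene [[0.6757, 0.13, 18.2371], [0.6595, -0.0889, 15.1845], [0.5081, 0.1439, 15.7291], [0.4949, -0.0757, 6.0988]] pred d [ 0.4918 -0.075 ] offset [ 0.003  -0.0007] dist 0.2195 0.1682
```

Cap d (front right) sits about 5 mm toward +x of its burner axis, which is near (0.491,-0.074). I'll move over it with the fingers shut and tool x turned to world -x.

Request:
{"name": "arm_command", "arguments": {
  "commands": [1,-0.863,-0.711,0.2,0,0,-0.2,1,-0.863,-0.711,0.2,0,0,-0.2,1,-0.863,-0.711,0.2,0,0,-0.2,1,-0.863,-0.711,0.2,0,0,-0.2,1,-0.863,-0.711,0.2,0,0,-0.2,1,-0.863,-0.711,0.2,0,0,-0.2,1,-0.863,-0.711,0.2,0,0,-0.2,1,-0.863,-0.711,0.2,0,0,-0.2,1,-0.863,-0.711,0.2,0,0,-0.2,1,-0.863,-0.711,0.2,0,0,-0.2,1,-0.863,-0.711,0.2,0,0,-0.2,1,-0.863,-0.711,0.2,0,0,-0.2],
  "newtons": 40
}}

```text
time_s: 1.5
position: [0.4392, 0.0701, 0.1641]
tool_rot: [[-1.0, -0.001, 0.001], [-0.001, 1.0, -0.0], [-0.001, -0.0, -1.0]]
ft_force: [1.2, -0.1, -0.2]
grip_width: 0.0
gripper_force: 0.0
```

```bash
cat > st.py <<'E'
from h import *
np.set_printoptions(suppress=True,precision=4)
s=env.observe();print(s["time_s"],s["position"],s["tool_rot"].round(3).tolist(),s["ft_force"],s["wrist_torque"],s["grip_width"],s["q"])
E
python3 st.py
```

```text
1.5 [0.4392 0.0701 0.1641] [[-1.0, -0.001, 0.001], [-0.001, 1.0, -0.0], [-0.001, -0.0, -1.0]] [ 1.1599 -0.1298 -0.2491] [ 0.0329 -0.0352  0.0451] 3.52649924111657e-05 [ -6.2514  16.7277  98.3226   0.0034  64.9098 -96.3028]
```

Request:
{"name": "arm_command", "arguments": {
  "commands": [1,-0.174,-0.288,0.1,0,0,0,1,-0.174,-0.288,0.1,0,0,0,1,-0.174,-0.288,0.1,0,0,0,1,-0.174,-0.288,0.1,0,0,0,1,-0.174,-0.288,0.1,0,0,0,1,-0.174,-0.288,0.1,0,0,0,1,-0.174,-0.288,0.1,0,0,0,1,-0.174,-0.288,0.1,0,0,0]
}}

```text
time_s: 2.17
position: [0.5252, -0.0705, 0.1147]
tool_rot: [[-1.0, -0.002, -0.0], [-0.002, 1.0, 0.0], [0.0, 0.0, -1.0]]
ft_force: [-0.2, 0.8, 1.1]
grip_width: -0.0003
gripper_force: 0.0
```

Request:
{"name": "arm_command", "arguments": {
  "commands": [1,0,-0.006,0.06,0,0,0,1,0,-0.006,0.08,0,0,0,1,0,-0.006,0.09,0,0,0,1,0,-0.006,0.1,0,0,0,1,0,-0.006,0.1,0,0,0,1,0,-0.006,0.1,0,0,0]
}}

```text
time_s: 2.67
position: [0.526, -0.0745, 0.0648]
tool_rot: [[-1.0, -0.001, 0.001], [-0.001, 1.0, -0.0], [-0.001, -0.0, -1.0]]
ft_force: [-0.5, -0.3, 1.0]
grip_width: 0.0004
gripper_force: 0.0
```

```bash
python3 - <<'E'
from h import *
out=[]
for n,c in(("top",(343,241)),("scene",(307,227))):
    d=grab(n);im=d["image"][:,:,::-1].copy()
    out.append(cv2.resize(cv2.getRectSubPix(im,(100,100),c),(400,400),interpolation=cv2.INTER_CUBIC))
cv2.imwrite("pics/c2.png",np.hstack(out))
E
```

```text
(no output)
```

View pics/c2.png

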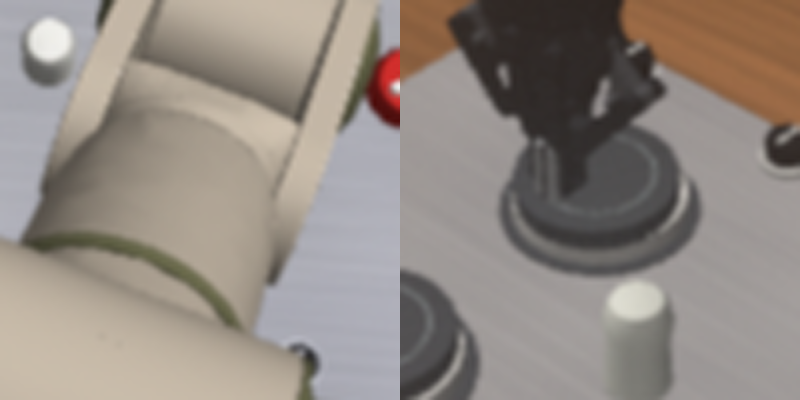

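The top view is blocked by the arm. The scene crop shows the shut fingertips just above the cap's far half, around (565,185). I'll press slowly.

Request:
{"name": "arm_command", "arguments": {
  "commands": [1,0,0,0.006,0,0,0,1,0,0,0.01,0,0,0,1,0,0,0.012,0,0,0,1,0,0,0.012,0,0,0]
}}

```text
time_s: 3.1
position: [0.5258, -0.0748, 0.0581]
tool_rot: [[-1.0, -0.001, -0.0], [-0.001, 1.0, -0.0], [0.0, -0.0, -1.0]]
ft_force: [-0.1, 0.1, 0.8]
grip_width: -0.0004
gripper_force: 0.2
```

Request:
{"name": "arm_command", "arguments": {
  "commands": [1,0,0,0.001,0,0,0,1,0,0,0.002,0,0,0,1,0,0,0.002,0,0,0]
}}

```text
time_s: 3.35
position: [0.5258, -0.0748, 0.0579]
tool_rot: [[-1.0, -0.001, 0.0], [-0.001, 1.0, -0.0], [-0.0, -0.0, -1.0]]
ft_force: [-3.0, -0.3, 8.1]
grip_width: -0.0003
gripper_force: 3.6
```

Request:
{"name": "arm_command", "arguments": {
  "commands": [1,0,0,0.001,0,0,0,1,0,0,0.001,0,0,0,1,0,0,0.001,0,0,0,1,0,0,0.001,0,0,0]
}}

```text
time_s: 3.68
position: [0.5258, -0.0749, 0.0578]
tool_rot: [[-1.0, -0.001, 0.001], [-0.001, 1.0, -0.001], [-0.001, -0.001, -1.0]]
ft_force: [-3.3, 0.4, 11.1]
grip_width: 0.0004
gripper_force: 5.8
```

```bash
python3 st.py
```

```text
3.6833 [ 0.5258 -0.0749  0.0578] [[-1.0, -0.001, 0.001], [-0.001, 1.0, -0.001], [-0.001, -0.001, -1.0]] [-3.2917  0.3984 11.1338] [0.0799 0.6766 0.0207] 0.00038259183967939155 [ -20.8758   32.6715   92.4158   -0.0167   54.8611 -110.9324]
```

Now I'll compare the height on the near side to confirm the lean.

Request:
{"name": "arm_command", "arguments": {
  "commands": [1,0,0,-0.024,0,0,0,1,0.06,0,-0.024,0,0,0,1,0.12,0,-0.024,0,0,0,1,0.12,0,-0.024,0,0,0,1,0.12,0,-0.014,0,0,0,1,0.12,0,-0.01,0,0,0,1,0.12,0,-0.01,0,0,0]
}}

```text
time_s: 4.27
position: [0.4665, -0.075, 0.0612]
tool_rot: [[-1.0, -0.001, 0.0], [-0.001, 1.0, 0.0], [-0.0, 0.0, -1.0]]
ft_force: [0.3, -0.3, 0.5]
grip_width: -0.0002
gripper_force: 0.0
```

Request:
{"name": "arm_command", "arguments": {
  "commands": [1,0,0,0.002,0,0,0,1,0,0,0.003,0,0,0,1,0,0,0.003,0,0,0]
}}

```text
time_s: 4.52
position: [0.4665, -0.0749, 0.0605]
tool_rot: [[-1.0, -0.001, 0.001], [-0.001, 1.0, -0.0], [-0.001, -0.0, -1.0]]
ft_force: [0.6, 0.2, 5.3]
grip_width: -0.0002
gripper_force: 2.6
```

The near side is 2.7 mm higher over 59 mm, a lean of about 0.046 rad, so this is the askew cap with its near side riding on the head. I'll hold the press briefly, then go up and over to the far side for a push toward -x.

Request:
{"name": "arm_command", "arguments": {
  "commands": [1,0,0,0.001,0,0,0,1,0,0,0.001,0,0,0,1,0,0,0.001,0,0,0,1,0,0,-0.04,0,0,0,1,-0.06,0,-0.04,0,0,0,1,-0.12,0,-0.04,0,0,0,1,-0.18,0,-0.04,0,0,0,1,-0.206,0,-0.04,0,0,0,1,-0.206,0,-0.04,0,0,0,1,-0.206,0,0,0,0,0,1,-0.206,0,0.02,0,0,0,1,-0.206,0,0.02,0,0,0]
}}

```text
time_s: 5.52
position: [0.567, -0.0742, 0.048]
tool_rot: [[-1.0, -0.001, -0.005], [-0.001, 1.0, 0.002], [0.005, 0.002, -1.0]]
ft_force: [-0.9, 0.4, -0.2]
grip_width: 0.0002
gripper_force: 0.0
```

Request:
{"name": "arm_command", "arguments": {
  "commands": [1,0.01,0,0,0,0,0,1,0.02,0,0,0,0,0,1,0.024,0,0,0,0,0,1,0.024,0,0,0,0,0]
}}

```text
time_s: 5.85
position: [0.5563, -0.0748, 0.051]
tool_rot: [[-1.0, -0.001, 0.001], [-0.001, 1.0, -0.0], [-0.001, -0.0, -1.0]]
ft_force: [-0.0, 0.3, -1.2]
grip_width: -0.0002
gripper_force: 0.0
```

Request:
{"name": "arm_command", "arguments": {
  "commands": [1,0.002,0,0,0,0,0,1,0.004,0,0,0,0,0,1,0.004,0,0,0,0,0]
}}

```text
time_s: 6.1
position: [0.5548, -0.0747, 0.0504]
tool_rot: [[-1.0, -0.001, 0.0], [-0.001, 1.0, -0.0], [-0.0, -0.0, -1.0]]
ft_force: [0.4, 0.5, -0.0]
grip_width: 0.0003
gripper_force: 0.0
```

Request:
{"name": "arm_command", "arguments": {
  "commands": [1,0.002,0,0,0,0,0,1,0.004,0,0,0,0,0,1,0.004,0,0,0,0,0]
}}

```text
time_s: 6.35
position: [0.5527, -0.0747, 0.0503]
tool_rot: [[-1.0, -0.001, 0.0], [-0.001, 1.0, -0.0], [-0.0, -0.0, -1.0]]
ft_force: [-0.0, -0.1, 0.5]
grip_width: -0.0001
gripper_force: 0.1
```

Request:
{"name": "arm_command", "arguments": {
  "commands": [1,0.002,0,0,0,0,0,1,0.004,0,0,0,0,0,1,0.004,0,0,0,0,0]
}}

```text
time_s: 6.6
position: [0.5508, -0.0747, 0.0503]
tool_rot: [[-1.0, -0.001, 0.0], [-0.001, 1.0, -0.0], [-0.0, -0.0, -1.0]]
ft_force: [0.3, 0.4, 0.5]
grip_width: -0.0002
gripper_force: 0.4
```

Request:
{"name": "arm_command", "arguments": {
  "commands": [1,0.002,0,0,0,0,0,1,0.004,0,0,0,0,0,1,0.004,0,0,0,0,0]
}}

```text
time_s: 6.85
position: [0.5486, -0.0747, 0.0502]
tool_rot: [[-1.0, -0.001, -0.0], [-0.001, 1.0, 0.0], [0.0, 0.0, -1.0]]
ft_force: [1.3, -0.2, -0.4]
grip_width: 0.0002
gripper_force: 0.3
```

```bash
python3 ring.py|tail -1; python3 - <<'E'
from h import *
d=grab("scene");im=d["image"][:,:,::-1].copy()
cv2.imwrite("pics/c3.png",cv2.resize(cv2.getRectSubPix(im,(100,100),(307,227)),(500,500),interpolation=cv2.INTER_CUBIC))
E
```

```text
scene [[0.6757, 0.13, 18.739], [0.6595, -0.0889, 15.6129], [0.5081, 0.1439, 16.2982], [0.4924, -0.0725, -9.9913]] pred d [ 0.4918 -0.075 ] offset [0.0006 0.0025] dist 0.2195 0.1682
```

View pics/c3.png

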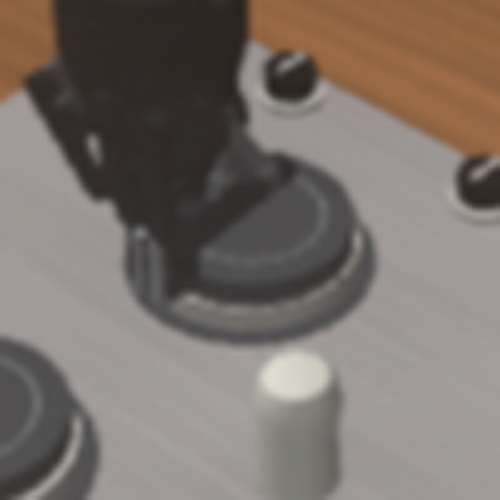

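The fingers are against the far rim at about (180,270). I can't yet tell whether the cap has dropped, so I'll keep pushing gently until the force rises.

Request:
{"name": "arm_command", "arguments": {
  "commands": [1,0.001,0,0,0,0,0,1,0.002,0,0,0,0,0,1,0.002,0,0,0,0,0]
}}

```text
time_s: 7.25
position: [0.5477, -0.0747, 0.0502]
tool_rot: [[-1.0, -0.001, -0.0], [-0.001, 1.0, -0.0], [0.0, -0.0, -1.0]]
ft_force: [0.3, -0.2, 0.8]
grip_width: 0.0
gripper_force: 0.4
```

Request:
{"name": "arm_command", "arguments": {
  "commands": [1,0.001,0,0,0,0,0,1,0.002,0,0,0,0,0,1,0.002,0,0,0,0,0]
}}

```text
time_s: 7.5
position: [0.5467, -0.0747, 0.0502]
tool_rot: [[-1.0, -0.001, -0.0], [-0.001, 1.0, 0.0], [0.0, 0.0, -1.0]]
ft_force: [1.0, 0.8, -0.1]
grip_width: -0.0001
gripper_force: 0.4
```

Request:
{"name": "arm_command", "arguments": {
  "commands": [1,0.001,0,0,0,0,0,1,0.002,0,0,0,0,0,1,0.002,0,0,0,0,0]
}}

```text
time_s: 7.75
position: [0.5457, -0.0747, 0.0502]
tool_rot: [[-1.0, -0.001, -0.0], [-0.001, 1.0, 0.0], [0.0, 0.0, -1.0]]
ft_force: [1.1, 0.1, -0.6]
grip_width: -0.0007
gripper_force: 0.4
```

Request:
{"name": "arm_command", "arguments": {
  "commands": [1,0.001,0,0,0,0,0,1,0.002,0,0,0,0,0,1,0.002,0,0,0,0,0]
}}

```text
time_s: 8.0
position: [0.5451, -0.0747, 0.0503]
tool_rot: [[-1.0, -0.001, 0.001], [-0.001, 1.0, -0.0], [-0.001, -0.0, -1.0]]
ft_force: [3.7, 1.0, -1.1]
grip_width: -0.0001
gripper_force: 1.6
```

The force is rising to 3.7 N, so the cap is stopped by the head. I'll back off, lift clear, and look.

Request:
{"name": "arm_command", "arguments": {
  "commands": [1,-0.02,0,0,0,0,0,1,-0.04,0,0,0,0,0,1,-0.04,0,0,0,0,0,1,-0.04,0,-0.08,0,0,0,1,-0.04,0,-0.16,0,0,0,1,-0.04,0,-0.24,0,0,0,1,-0.04,0.08,-0.3,0,0,0,1,-0.04,0.16,-0.3,0,0,0,1,-0.04,0.24,-0.3,0,0,0,1,0.04,0.32,-0.3,0,0,0,1,0.1,0.4,-0.3,0,0,0,1,0.16,0.44,-0.3,0,0,0]
}}

```text
time_s: 9.0
position: [0.4774, 0.1339, 0.1997]
tool_rot: [[-1.0, -0.002, -0.001], [-0.002, 1.0, -0.0], [0.001, -0.0, -1.0]]
ft_force: [0.6, 0.7, 0.2]
grip_width: -0.0
gripper_force: 0.0
```

Request:
{"name": "arm_command", "arguments": {
  "commands": [1,0.1,0.15,0,0,0,0,1,0.2,0.3,0,0,0,0,1,0.25,0.45,0,0,0,0,1,0.25,0.45,0,0,0,0,1,0.25,0.45,0,0,0,0,1,0.25,0.45,0,0,0,0,1,0.25,0.45,0,0,0,0,1,0.25,0.45,0,0,0,0]
}}

```text
time_s: 9.67
position: [0.352, 0.3586, 0.1999]
tool_rot: [[-1.0, -0.005, -0.001], [-0.005, 1.0, -0.001], [0.001, -0.001, -1.0]]
ft_force: [-0.6, -0.2, 0.4]
grip_width: 0.0002
gripper_force: 0.0
```

```bash
python3 ring.py; python3 - <<'E'
from h import *
o=[]
for n,c in(("top",(343,241)),("scene",(307,227))):
    d=grab(n);im=d["image"][:,:,::-1].copy()
    o.append(cv2.resize(cv2.getRectSubPix(im,(64,64),c),(400,400),interpolation=cv2.INTER_CUBIC))
cv2.imwrite("pics/c4.png",np.hstack(o))
E
```

```text
top [[0.6745, 0.1319, 19.0781], [0.6582, -0.087, 21.8054], [0.5068, 0.1458, 22.3361], [0.488, -0.0731, 22.7636]] pred d [ 0.4904 -0.0731] offset [-0.0024  0.0001] dist 0.2196 0.1683
scene [[0.6757, 0.13, 18.3709], [0.6595, -0.0889, 15.0903], [0.508, 0.1439, 16.0235], [0.4894, -0.075, 11.2719]] pred d [ 0.4918 -0.075 ] offset [-0.0025  0.0001] dist 0.2195 0.1682
```

View pics/c4.png

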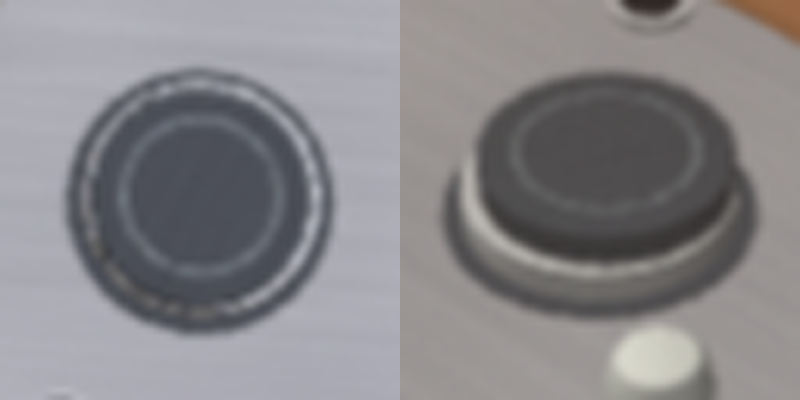

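The crop shows the cap centred with an even bright rim in both views. The two cameras now agree on its top at the seated height (offset -2.4 and -2.5 mm, within the play), so it has dropped home. The arm is clear of everything, so I'll hand the job in.

```bash
python3 -c "
from rig import env
print(env.close_job())"
```

```text
the job is handed in; nothing more can be done
None
```

I pressed the front-right cap and found it leaning about 0.046 rad, then pushed it toward the robot until the head stopped it. Both cameras now show it level at seated height. I didn't press the other three caps, which looked seated in the images. The job is handed in with the arm clear, but no verdict came back.

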